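# Build a weighted drying stack of boards

### The job

Stack the boards for drying on the white panel: lay the long board flat along the middle of the panel, then the two square spacer blocks crosswise on it, one each side of its middle and about 12 cm apart centre to centre, then the shorter board on the blocks, centred over the long one and in line with it. Finally stand the small black block plane on its sole, centred lengthwise on the top board, as a weight; leave everything else where it is and let go of the finished stack.

Things in the scene. Friction and masses are not known exactly. Their poses are not given: they have to be found in the camera images.
- base_panel: White-faced plywood panel lying fixed on the bench, 84 (x) x 230 (y) x 12 (z) mm. Origin: centre of its underside, so its top is 12 mm above it; y along its length, z up.
- long_board: The long, thin brown timber board, 48 (x) x 210 (y) x 18 (z, thickness) mm, loose, about 0.1 kg; grip across its 48 mm width. Origin: centre of its underside; y along its length, z up.
- short_board: The shorter, thicker pale timber board, 45 (x) x 160 (y) x 22 (z, thickness) mm, loose, about 0.1 kg; grip across its 45 mm width. Origin: centre of its underside; y along its length, z up.
- spacer_a: Plain pale square-section timber block, 32 (x) x 85 (y) x 32 (z, height) mm, one of two identical, interchangeable spacers; grip across its 32 mm width. Origin: centre of its underside; y along its length, z up.
- spacer_b: Plain pale square-section timber block, 32 (x) x 85 (y) x 32 (z, height) mm, one of two identical, interchangeable spacers; grip across its 32 mm width. Origin: centre of its underside; y along its length, z up.
- small_plane: Small block plane standing on its sole: grey metal sole and black body, 46 (x) x 130 (y) x 40 (z) mm, about 0.6 kg, loose. Grip across its width at mid-length, either the sole or the body above it. Origin: centre of the underside of its sole; y along its length, z up.
- tape_roll: Bystander: roll of black tape lying flat, 58 mm across, 18 mm high, loose. Origin: centre of its underside, z up.
- hole_saw: Bystander: dark red hole saw standing with its grey shank up, 44 mm across, 55 mm high, loose. Origin: centre of its underside, z up.
- screw_jar: Bystander: clear jar of screws with a red lid, 62 mm across, 79 mm high, standing loose at the back. Origin: centre of its underside, z up.
- tape_measure: Bystander: dark tape measure standing on edge at the right, 36 (x) x 88 (y) x 68 (z) mm, loose. Origin: centre of its underside, z up.
Not all that is in view belongs to the job. Leave any green look-alike of the long_board alone. What is shaped like the spacer_b but green is not meant.

How it is judged:
By the outcome, as a careful person would: the job done as asked, in the order asked, and still so for the second after the job is handed in, with the robot touching nothing.
It also fails if it takes over 122 s, if anything falls off the work surface, if the arm or the gripper's body presses on something with over 40 N, if the wrist force passes 120 N, or if a joint passes its speed limit or range.

### The arm

A 6-joint arm with a two-finger parallel gripper is mounted at the origin on a cart in front of the work surface, level with it; the furniture and walls round the work are solid. World frame = base frame: x ahead of the robot, y to its left, z up, the work surface at z = 0. Lengths are in m, angles in rad, forces in N, time in s.
With the tool pointing down it reaches from about 0.375 to 0.925 m from the base axis. Payload 5.7 kg.
Tool frame: the origin (TCP) lies on the centre line of the jaws, within the pads' length; the fingertips stand r.tips_ahead ahead of it and the grasp point (between the pads) lies 3 mm ahead of it (r.tips_ahead is the distance from the TCP to the fingertips, in m); z points along the fingers, y is the line along which they close (so a half turn about z gives the same grasp; the last joint's range is limited). The gripper opens to 85 mm and grips with 20 to 120 N. Pads are 22 mm wide; open, the fingers measure 114 mm over their backs; the gripper's body (76 mm by 85 mm) begins 54 mm behind the grasp point. The pads swing forward as they close: fully open they stand 13 mm farther back than shut.
Start: joints at [-0.115, 0.359, 1.51, -0, 1.272, -0.115], TCP at [0.6, -0, 0.253] pointing down, gripper open.
Joint ranges: [-2.97, 2.97], [-1.01, 2.36], [0.21, 2.38], [-0.96, 4.11], [0.2, 2.71], [-2.98, 2.98]. Speed limits (rad/s): [2.39, 2.39, 3.14, 3.14, 3.14, 3.14].

### API

Orientations are given as a rotation vector (axis times angle).
In Python, from bench import r, imaging gives the robot as it stands.
- The arm moves only by the shell command python3 -m creep 'ROWS'. ROWS is JSON, a list of rows, each an object of numbers: "x", "y", "z": the shift along the tool's x, y, z in cm; "ax", "ay", "az": the turn, a rotation vector about the tool's x, y, z in rad; "grip": the closure, from -1 (fully open) to 1 (shut). In form: [{"x": .., "y": .., "z": .., "ax": .., "ay": .., "az": .., "grip": ..}, ...]. A call has 1 to 5 rows; each row shifts and turns the commanded pose from where the row before left it, along the tool's axes as they then stand; what a row does not reach is not made up. A row lasts 1/12 s, in which the tool goes at most 41.7 mm and 7.16 degrees, less where a joint would pass 70% of its speed; a pose out of reach is approached as far as the arm can. A call with a gripper value outside its range is refused whole. The fingers move at their own pace and stop on an object; the grip force is fixed at half the most. Time passes only in rows, so rows that do not move let the fingers close. It gives the time, the measured TCP pose, the force, the opening and the grip force at its end, in the units of the state.
- r.read_state(): the state, without advancing time (a new reading comes with each control period).
- imaging.grab_frame(name): name is "scene" or "side" or "wrist"; returns the picture (480x640x3 uint8, red, green, blue); there is no depth.
- imaging.camera_params(name): a dict with "fx", "fy", "cx", "cy" (pixels), "k1" (the pictures are not rectified: a ray, as slopes to the right and down, at radius r is drawn at 1 + k1 r^2 times it, then the intrinsics apply), "world_from_camera" (4x4, takes a point from camera to world coordinates). Camera axes: x right, y down, z forward; pixel columns grow to the right and rows downward; lengths in m; the calibration is good to about 2 mm. A picture is of the moment at which its call begins: read the wrist's pose just before it. camera_params takes no time and is no camera call; for the wrist camera it gives the pose at the moment of the call.
- r.job_done(): hands the job in; it is judged then, once.
The state is a dict: "time_s": time; "qpos": joint angles; "dq": joint speeds; "joint_efforts": joint torques, N m; "eef_pos": TCP position; "tcp_rot": TCP orientation; "contact_force": force on the tool from outside, world axes, zero at the start; "torque": the same for the moment, N m; "opening": finger opening in m; "grasp_force": force on a finger pad.
Only numpy, scipy, OpenCV 4.12 (cv2) and the standard library are available. Lean on these libraries where they do the work, as an engineer would, in place of code of your own. Each camera call takes 0.05 s, during which the arm holds its last target. There are 200 camera calls.

## Working session

There is one attempt and no reset: what is moved stays moved. The work goes in short steps, Python scripts to look and compute and a shell command to move; the robot and the scene stay as the last step left them, time stands still between calls to the robot, and variables do not carry over. Pictures are saved under pics/ and viewed, at most 16 in all, crops included, and the job is handed in when it is done.

```bash
ls; mkdir -p pics; python3 - <<'E'
from bench import r, imaging
import cv2
for n in("scene","side"):
    cv2.imwrite(f"pics/{n}0.png",imaging.grab_frame(n)[:,:,::-1])
    print(imaging.camera_params(n))
print(imaging.camera_params("wrist"));print(r.read_state(),r.tips_ahead)
E
```

```text
pics
{'fx': 443.6195978034454, 'fy': 443.6195978034454, 'cx': 308.4917082247331, 'cy': 242.67190265626067, 'k1': 0.027992380439772147, 'world_from_camera': array([[-0.45000398, -0.59426856,  0.66658931, -0.29036167],
       [-0.89291298,  0.31132315, -0.325245  ,  0.2442605 ],
       [-0.01424181, -0.74156779, -0.67072676,  0.90956539],
       [ 0.        ,  0.        ,  0.        ,  1.        ]])}
{'fx': 465.2491450576844, 'fy': 465.2491450576844, 'cx': 317.11134141265586, 'cy': 244.13202564685085, 'k1': 0.0269381404701202, 'world_from_camera': array([[-0.95134476, -0.12706058,  0.28071118,  0.20265744],
       [-0.30812375,  0.3872498 , -0.86896337,  0.90805455],
       [ 0.00170564, -0.91317753, -0.40755845,  0.56212196],
       [ 0.        ,  0.        ,  0.        ,  1.        ]])}
{'fx': 431.5437420039778, 'fy': 431.5437420039778, 'cx': 320.00785044688126, 'cy': 235.63064104251828, 'k1': -0.04889669341327866, 'world_from_camera': array([[ 9.99997330e-01,  2.76439711e-04, -2.29443146e-03,
         5.98696517e-01],
       [-3.68617669e-04, -9.61029749e-01, -2.76444724e-01,
      
[... 188 characters left out ...]
])}
{'time_s': 0.1, 'qpos': array([-1.15085318e-01,  3.59436960e-01,  1.51136847e+00, -1.70467443e-05,
        1.27252377e+00, -1.15101159e-01]), 'dq': array([-0.00069278, -0.00315984, -0.00299885, -0.0008147 ,  0.00152689,
       -0.00239242]), 'joint_efforts': array([ 5.04615236e-04, -5.28650415e+01, -2.79350227e+01, -1.37166940e-04,
        4.90131526e-03,  3.56782721e-05]), 'eef_pos': array([5.99390653e-01, 6.58277665e-05, 2.52518411e-01]), 'tcp_rot': array([-2.22046289e+00, -2.22050922e+00,  1.71386485e-03]), 'contact_force': array([-0.08698605, -0.18896163, -0.60481555]), 'torque': array([-0.00872241, -0.00193258,  0.0069822 ]), 'grasp_force': 0.0, 'opening': 0.08562114593044205} 0.022
```

View pics/scene0.png

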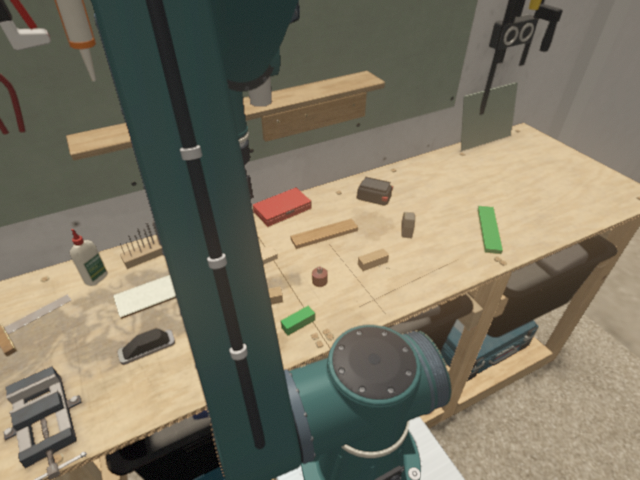

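View pics/side0.png

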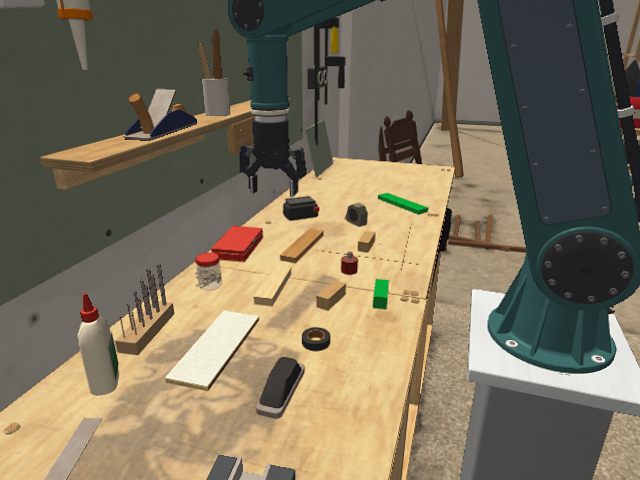

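Side view shows white panel (213,348), brown long board (302,244), pale short board (273,286), spacers (331,294) and (367,240), plane (281,385), tape roll (316,338), hole saw (349,263), jar (208,270), tape measure (357,214). Look-alikes: the long board is (302,244), not the green one at (402,203). The spacers are (331,294) and (367,240), not the green block at (381,293). A close crop will check this choice.

```bash
cat > h.py <<'E'
from bench import r, imaging
import numpy as np, cv2
from scipy.spatial.transform import Rotation as R
def ray(P,uv):
    K=np.array([[P['fx'],0,P['cx']],[0,P['fy'],P['cy']],[0,0,1]])
    p=cv2.undistortPoints(np.array(uv,float).reshape(-1,1,2),K,np.array([P['k1'],0,0,0,0.]))[:,0]
    M=P['world_from_camera']
    return M[:3,3],np.c_[p,np.ones(len(p))]@M[:3,:3].T
def plane(P,uv,z):
    o,d=ray(P,uv); return o+d*((z-o[2])/d[:,2])[:,None]
def pose():
    s=r.read_state(); return s['eef_pos'],R.from_rotvec(s['tcp_rot']).as_matrix(),s
def view(name,f):
    P=imaging.camera_params(name); im=imaging.grab_frame(name)[:,:,::-1].copy(); cv2.imwrite(f,im); return P,im
def quad(P,uv4,z,w=None):
    "corner pixels of a top face -> centre, long-axis yaw (deg), sizes"
    X=plane(P,uv4,z); (c,s,a)=cv2.minAreaRect(X[:,:2].astype(np.float32)*1000)
    if s[0]<s[1]: a+=90
    return np.round(c,1),round((a+90)%180-90,1),np.round(sorted(s),1)
E
python3 - <<'E'
from h import *
P=imaging.camera_params("side")
for n,uv,z in [("panel",(213,346),.012),("long",(302,243),.018),("short",(273,284),.022),("spA",(332,290),.032),("spB",(367,237),.032),("plane",(282,380),.03),("tape",(316,336),.018),("saw",(349,263),.03),("jar",(208,272),.04),("gblock",(381,288),.032),("glong",(402,203),.018),("tmeas",(357,213),.03),("glue",(100,390),.0),("drill",(147,335),.02),("redbook",(238,243),.02)]:
    print(n,plane(P,[uv],z)[0].round(3))
im=cv2.imread("pics/side0.png")[190:430,150:430]
cv2.imwrite("pics/c0.png",cv2.resize(im,None,fx=2.5,fy=2.5,interpolation=2))
P,im=view("wrist","pics/w0.png")
E
```

```text
panel [0.624 0.26  0.012]
long [ 0.621 -0.246  0.018]
short [0.603 0.012 0.022]
spA [0.456 0.012 0.032]
spB [ 0.446 -0.315  0.032]
plane [0.452 0.329 0.03 ]
tape [0.441 0.175 0.018]
saw [ 0.455 -0.139  0.03 ]
jar [0.762 0.035 0.04 ]
gblock [ 0.351 -0.032  0.032]
glong [ 0.4   -0.69   0.018]
tmeas [ 0.522 -0.507  0.03 ]
glue [0.756 0.416 0.   ]
drill [0.76  0.277 0.02 ]
redbook [ 0.794 -0.185  0.02 ]
```

View pics/c0.png

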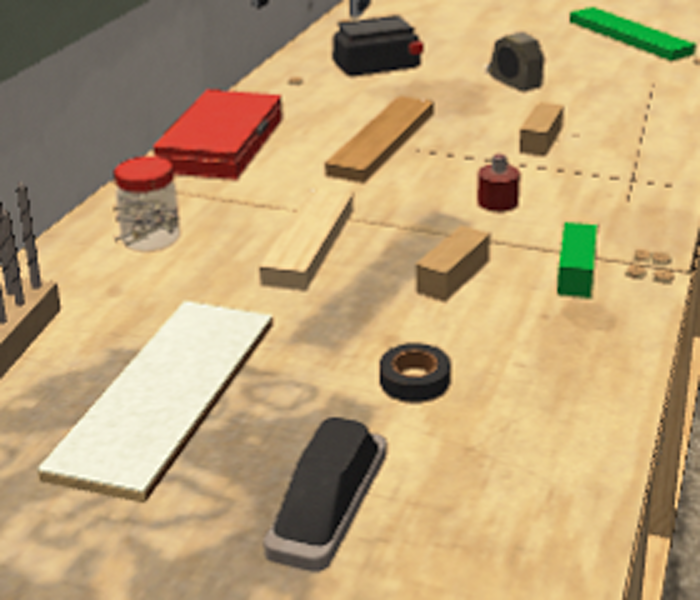

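View pics/w0.png

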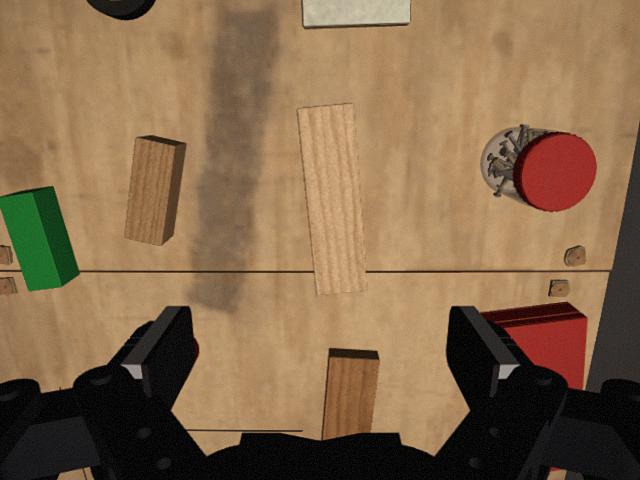

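Crop and wrist view confirm the choice: brown long board, two plain spacers and the pale short board (wrist corners (298,108), (353,103), (367,291), (317,295)), with the green items left out. Next I'll measure the quads and move over the long board.

```bash
python3 - <<'E'
from h import *
P=imaging.camera_params("side")
c=lambda q:np.array(q)/2.5+[150,190]
print("panel",quad(P,c([(185,302),(272,318),(146,494),(40,474)]),.012))
print("long",quad(P,c([(400,97),(433,101),(362,175),(327,168)]),.018))
print("short",quad(P,c([(325,195),(353,203),(306,275),(262,268)]),.022))
W=imaging.camera_params("wrist")
print("shortW",quad(W,[(298,108),(353,103),(367,291),(317,295)],.022))
E
python3 -m creep '[{"x":-4,"y":0.2},{"x":-4},{"x":-4},{"x":-4},{"x":-4}]'
python3 -m creep '[{"x":-4},{"x":-4},{"x":-2},{"x":0},{"x":0}]'
python3 - <<'E'
from h import *
print(pose()[0]); view("wrist","pics/w1.png")
E
```

```text
panel (array([617.8, 253.2]), -87.2, array([ 83., 231.]))
long (array([ 618.1, -246.6]), 87.3, array([ 42.7, 221.8]))
short (array([598.4,   4.3]), -88.7, array([ 42.7, 152.9]))
shortW (array([610.1,  -3.4]), -84.8, array([ 44.2, 159.6]))
[5.99504392e-01 5.29469117e-05 2.52628455e-01]validation failed for argument at $[0]...
validation failed for argument at $[0]...
```

View pics/w1.png

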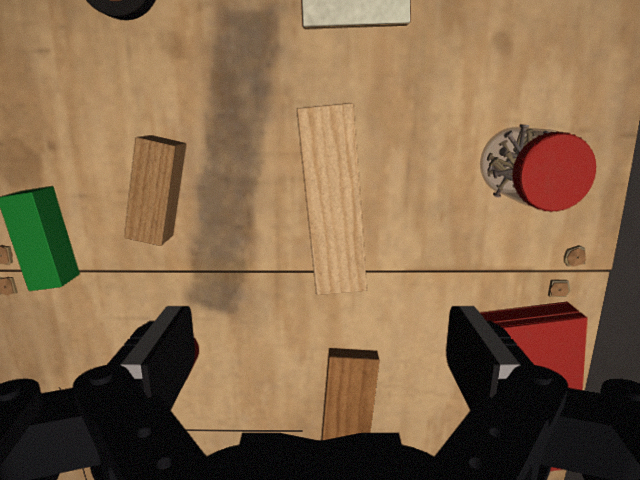

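The picture is unchanged because the rows were refused: every key has to be present. I'll send them again in full.

```bash

python3 -m creep '[{"x":-4,"y":0.2,"z":0,"ax":0,"ay":0,"az":0,"grip":-1},{"x":-4,"y":0,"z":0,"ax":0,"ay":0,"az":0,"grip":-1},{"x":-4,"y":0,"z":0,"ax":0,"ay":0,"az":0,"grip":-1},{"x":-4,"y":0,"z":0,"ax":0,"ay":0,"az":0,"grip":-1},{"x":-4,"y":0,"z":0,"ax":0,"ay":0,"az":0,"grip":-1}]'
python3 -m creep '[{"x":-4,"y":0,"z":0,"ax":0,"ay":0,"az":0,"grip":-1},{"x":-4,"y":0,"z":0,"ax":0,"ay":0,"az":0,"grip":-1},{"x":-2,"y":0,"z":0,"ax":0,"ay":0,"az":0,"grip":-1},{"x":0,"y":0,"z":0,"ax":0,"ay":0,"az":0,"grip":-1},{"x":0,"y":0,"z":0,"ax":0,"ay":0,"az":0,"grip":-1}]'
python3 - <<'E'
from h import *
print(pose()[0]); view("wrist","pics/w2.png")
E
```

```text
time_s: 0.62
eef_pos: [0.6016, -0.2016, 0.2531]
tcp_rot: [-2.221, -2.222, 0.0]
contact_force: [0.3, -0.4, 0.2]
opening: 0.0857
grasp_force: 0.0
time_s: 1.03
eef_pos: [0.6015, -0.3012, 0.2527]
tcp_rot: [-2.223, -2.218, -0.0]
contact_force: [-0.1, -0.4, 0.2]
opening: 0.0854
grasp_force: 0.0
[ 0.6015431  -0.30117843  0.25265859]
```

View pics/w2.png

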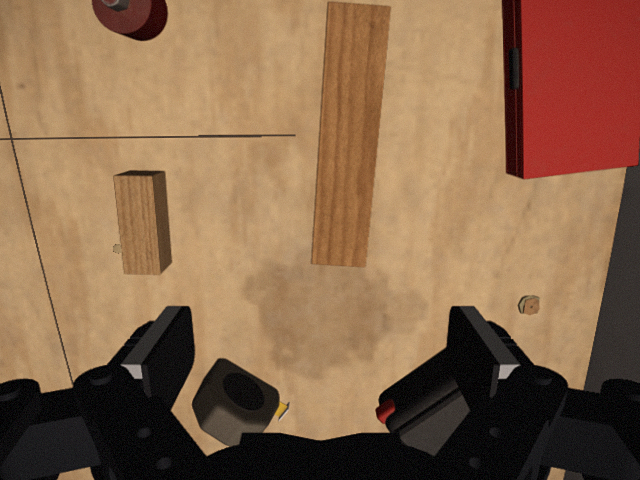

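Wrist view: the long board's top face has corners (333,3), (390,7), (365,267), (314,264). Spacer B's top face is about (114,175), (156,175), (160,274), (124,274).

```bash
python3 - <<'E'
from h import *
W=imaging.camera_params("wrist")
print("long",quad(W,[(333,3),(390,7),(365,267),(314,264)],.018))
print("spB",quad(W,[(114,175),(156,175),(160,274),(124,274)],.032))
W['world_from_camera']=np.array(W['world_from_camera']);M=W['world_from_camera']
M[:3,3]=[.5987,.0709,.3732]
print("spA",quad(W,[(134,142),(174,148),(162,245),(126,240)],.032))
E
```

```text
long (array([ 624. , -254.1]), 86.2, array([ 44.7, 208.4]))
spB (array([ 451. , -318.6]), 88.3, array([34.2, 85.5]))
spA (array([460. ,   7.1]), 78.6, array([31.7, 83.1]))
```

```bash

python3 -m creep '[{"x":3,"y":1.2,"z":2,"ax":0,"ay":0,"az":0,"grip":-1},{"x":2,"y":1.05,"z":3.5,"ax":0,"ay":0,"az":0.07,"grip":-1},{"x":0,"y":0,"z":4,"ax":0,"ay":0,"az":0,"grip":-1},{"x":0,"y":0,"z":4,"ax":0,"ay":0,"az":0,"grip":-1},{"x":0,"y":0,"z":3,"ax":0,"ay":0,"az":0,"grip":-1}]'
python3 -m creep '[{"x":0,"y":0,"z":2.5,"ax":0,"ay":0,"az":0,"grip":-1},{"x":0,"y":0,"z":2,"ax":0,"ay":0,"az":0,"grip":-1},{"x":0,"y":0,"z":1.2,"ax":0,"ay":0,"az":0,"grip":-1},{"x":0,"y":0,"z":0.7,"ax":0,"ay":0,"az":0,"grip":-1},{"x":0,"y":0,"z":0,"ax":0,"ay":0,"az":0,"grip":-1}]'
python3 -m creep '[{"x":0,"y":0,"z":0,"ax":0,"ay":0,"az":0,"grip":1},{"x":0,"y":0,"z":0,"ax":0,"ay":0,"az":0,"grip":1},{"x":0,"y":0,"z":0,"ax":0,"ay":0,"az":0,"grip":1},{"x":0,"y":0,"z":0,"ax":0,"ay":0,"az":0,"grip":1},{"x":0,"y":0,"z":0,"ax":0,"ay":0,"az":0,"grip":1}]'
```

```text
time_s: 1.5
eef_pos: [0.6234, -0.2465, 0.0856]
tcp_rot: [-2.292, -2.144, 0.001]
contact_force: [-1.2, -0.2, -0.9]
opening: 0.0854
grasp_force: 0.0
time_s: 1.92
eef_pos: [0.6239, -0.2486, 0.0232]
tcp_rot: [-2.295, -2.142, 0.001]
contact_force: [-0.5, -0.3, 0.5]
opening: 0.0855
grasp_force: 0.0
time_s: 2.33
eef_pos: [0.6257, -0.2506, 0.0262]
tcp_rot: [2.296, 2.14, 0.002]
contact_force: [-0.9, 0.1, 6.2]
opening: 0.0466
grasp_force: 63.1
```

```bash

python3 -m creep '[{"x":0,"y":0,"z":-1,"ax":0,"ay":0,"az":0,"grip":1},{"x":0,"y":0,"z":-3,"ax":0,"ay":0,"az":0,"grip":1},{"x":0,"y":0,"z":-4,"ax":0,"ay":0,"az":0,"grip":1},{"x":0,"y":0,"z":-4,"ax":0,"ay":0,"az":-0.07,"grip":1},{"x":2,"y":0,"z":-3,"ax":0,"ay":0,"az":0,"grip":1}]'
python3 -m creep '[{"x":4,"y":0,"z":-2,"ax":0,"ay":0,"az":0,"grip":1},{"x":4,"y":0,"z":0,"ax":0,"ay":0,"az":0,"grip":1},{"x":4,"y":0,"z":0,"ax":0,"ay":0,"az":0,"grip":1},{"x":4,"y":0,"z":0,"ax":0,"ay":0,"az":0,"grip":1},{"x":4,"y":0,"z":0,"ax":0,"ay":0,"az":0,"grip":1}]'
python3 -m creep '[{"x":4,"y":0,"z":0,"ax":0,"ay":0,"az":0,"grip":1},{"x":4,"y":0,"z":0,"ax":0,"ay":0,"az":0,"grip":1},{"x":4,"y":0,"z":0,"ax":0,"ay":0,"az":0,"grip":1},{"x":2,"y":0,"z":0,"ax":0,"ay":0,"az":0,"grip":1},{"x":0,"y":0,"z":0,"ax":0,"ay":0,"az":0,"grip":1}]'
python3 - <<'E'
from h import *
print(pose()[0]); view("wrist","pics/w3.png")
E
```

```text
time_s: 2.75
eef_pos: [0.6256, -0.2336, 0.1786]
tcp_rot: [2.216, 2.219, 0.0]
contact_force: [1.7, -1.1, -0.8]
opening: 0.0465
grasp_force: 62.3
time_s: 3.17
eef_pos: [0.624, -0.0312, 0.1941]
tcp_rot: [2.222, 2.22, 0.001]
contact_force: [-0.1, 1.0, -0.1]
opening: 0.0463
grasp_force: 62.3
time_s: 3.58
eef_pos: [0.6238, 0.1121, 0.1938]
tcp_rot: [-2.216, -2.225, -0.003]
contact_force: [0.4, 0.5, -1.6]
opening: 0.0464
grasp_force: 62.3
[0.62379472 0.11206057 0.1937559 ]
```

View pics/w3.png

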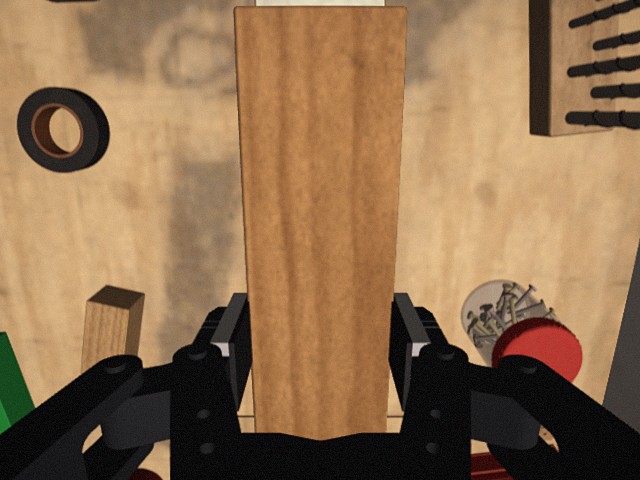

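The board is held square. Its far edge is at (237,8)–(407,8), which gives the grip's lengthwise offset. The panel quad comes from a white mask in the side picture.

```bash
python3 - <<'E'
from h import *
W=imaging.camera_params("wrist"); p,Rm,s=pose()
X=plane(W,[(238,7),(406,7)],p[2]-.008); print("front edge rel",((X-p)*1000).round(1))
P=imaging.camera_params("side"); im=cv2.imread("pics/side0.png")
hsv=cv2.cvtColor(im,cv2.COLOR_BGR2HSV)
m=((hsv[...,1]<55)&(hsv[...,2]>190)).astype(np.uint8)
m[:300]=0;m[400:]=0;m[:,:150]=0;m[:,270:]=0
c=max(cv2.findContours(m,0,2)[0],key=cv2.contourArea);print(cv2.contourArea(c))
q=cv2.approxPolyDP(cv2.convexHull(c),6,True)[:,0];print(q.tolist())
X=plane(P,c[:,0],.012)[:,:2]*1000
print(cv2.minAreaRect(X.astype(np.float32)))
E
```

```text
front edge rel [[-23.7  98.8  -8. ]
 [ 22.1  98.9  -8. ]]
2928.5
[[257, 316], [207, 385], [165, 377], [223, 311]]
((622.5441284179688, 250.61996459960938), (82.50740051269531, 227.59771728515625), 1.9794795513153076)
```

```bash
python3 - <<'E'
from h import *
W=imaging.camera_params("wrist")
W['world_from_camera']=np.array([[ 9.99997330e-01,  2.76439711e-04, -2.29443146e-03,5.98696517e-01],[-3.68617669e-04, -9.61029749e-01, -2.76444724e-01,7.09480977e-02],[-2.28143719e-03,  2.76444831e-01, -9.61027081e-01,3.73238374e-01],[0,0,0,1]])
im=cv2.imread("pics/w0.png"); hsv=cv2.cvtColor(im,cv2.COLOR_BGR2HSV)
m=((hsv[...,1]<50)&(hsv[...,2]>150)).astype(np.uint8); m[60:]=0; m[:,450:]=0;m[:,:200]=0
c=max(cv2.findContours(m,0,2)[0],key=cv2.contourArea)[:,0]
for row in (3,10,17): 
    x=np.where(m[row])[0]; print(row,x.min(),x.max(),plane(W,[(x.min(),row),(x.max()+1,row)],.012).round(4)[:,:2].tolist())
for col in (315,360,400): print(col,np.where(m[:,col])[0].max(),plane(W,[(col,np.where(m[:,col])[0].max()+1)],.012)[0,:2].round(4))
E
```

```text
3 303 409 [[0.5849, 0.1519], [0.6667, 0.1522]]
10 304 409 [[0.5856, 0.147], [0.667, 0.1472]]
17 304 409 [[0.5856, 0.142], [0.6672, 0.1422]]
315 23 [0.594  0.1369]
360 22 [0.6287 0.1377]
400 21 [0.6596 0.1386]
```

```bash

python3 -m creep '[{"x":4,"y":0,"z":0,"ax":0,"ay":0,"az":-0.03,"grip":1},{"x":4,"y":0,"z":2,"ax":0,"ay":0,"az":0,"grip":1},{"x":4,"y":0.1,"z":2,"ax":0,"ay":0,"az":0,"grip":1},{"x":2.5,"y":0.2,"z":3,"ax":0,"ay":0,"az":0,"grip":1},{"x":0,"y":0,"z":3,"ax":0,"ay":0,"az":0,"grip":1}]'
python3 -m creep '[{"x":0,"y":0,"z":2,"ax":0,"ay":0,"az":0,"grip":1},{"x":0,"y":0,"z":1.5,"ax":0,"ay":0,"az":0,"grip":1},{"x":0,"y":0,"z":0.8,"ax":0,"ay":0,"az":0,"grip":1},{"x":0,"y":0,"z":0,"ax":0,"ay":0,"az":0,"grip":1},{"x":0,"y":0,"z":0,"ax":0,"ay":0,"az":0,"grip":1}]'
```

```text
time_s: 4.05
eef_pos: [0.6259, 0.2509, 0.0964]
tcp_rot: [2.185, 2.256, 0.008]
contact_force: [0.3, -0.1, -1.6]
opening: 0.0465
grasp_force: 62.3
time_s: 4.47
eef_pos: [0.6249, 0.2459, 0.0531]
tcp_rot: [2.189, 2.253, -0.0]
contact_force: [0.1, 1.0, -0.6]
opening: 0.0464
grasp_force: 62.3
```

```bash

python3 -m creep '[{"x":1.1,"y":-0.15,"z":0,"ax":0,"ay":0,"az":0,"grip":1},{"x":0,"y":0,"z":0.8,"ax":0,"ay":0,"az":0,"grip":1},{"x":0,"y":0,"z":0.5,"ax":0,"ay":0,"az":0,"grip":1},{"x":0,"y":0,"z":0.2,"ax":0,"ay":0,"az":0,"grip":1},{"x":0,"y":0,"z":0,"ax":0,"ay":0,"az":0,"grip":1}]'
```

```text
time_s: 4.88
eef_pos: [0.6226, 0.2582, 0.0383]
tcp_rot: [-2.187, -2.255, -0.001]
contact_force: [-1.6, 1.2, 4.4]
opening: 0.0463
grasp_force: 62.8
```

```bash

python3 -m creep '[{"x":0,"y":0,"z":0,"ax":0,"ay":0,"az":0,"grip":-1},{"x":0,"y":0,"z":0,"ax":0,"ay":0,"az":0,"grip":-1},{"x":0,"y":0,"z":-1,"ax":0,"ay":0,"az":0,"grip":-1},{"x":0,"y":0,"z":-3,"ax":0,"ay":0,"az":0,"grip":-1},{"x":0,"y":0,"z":-4,"ax":0,"ay":0,"az":0.03,"grip":-1}]'
python3 -m creep '[{"x":-3,"y":-2,"z":-2,"ax":0,"ay":0,"az":0,"grip":-1},{"x":-3.5,"y":-2,"z":-2,"ax":0,"ay":0,"az":0,"grip":-1},{"x":-3.5,"y":-2,"z":-2,"ax":0,"ay":0,"az":0,"grip":-1},{"x":-3.5,"y":-2,"z":-2,"ax":0,"ay":0,"az":0,"grip":-1},{"x":-3.5,"y":-2,"z":-2,"ax":0,"ay":0,"az":0,"grip":-1}]'
python3 -m creep '[{"x":-3.5,"y":-2,"z":-2,"ax":0,"ay":0,"az":0,"grip":-1},{"x":-3,"y":-2.2,"z":-1,"ax":0,"ay":0,"az":0,"grip":-1},{"x":-1.6,"y":-2,"z":0,"ax":0,"ay":0,"az":0,"grip":-1},{"x":0,"y":0,"z":0,"ax":0,"ay":0,"az":0,"grip":-1},{"x":0,"y":0,"z":0,"ax":0,"ay":0,"az":0,"grip":-1}]'
python3 - <<'E'
from h import *
print(pose()[0]); view("wrist","pics/w4.png"); view("side","pics/s4.png")
P=imaging.camera_params("side"); im=cv2.imread("pics/s4.png")
a=cv2.imread("pics/w4.png"); a=a[:,:400]; b=cv2.resize(im[290:410,150:290],(400,343))
b=cv2.copyMakeBorder(b,0,137,0,0,0); cv2.imwrite("pics/m4.png",np.hstack([a,b]))
E
```

```text
time_s: 5.3
eef_pos: [0.6199, 0.2569, 0.1156]
tcp_rot: [-2.219, -2.219, 0.01]
contact_force: [0.7, 0.7, -0.3]
opening: 0.0854
grasp_force: 0.0
time_s: 5.72
eef_pos: [0.5274, 0.0969, 0.2132]
tcp_rot: [2.22, 2.222, 0.001]
contact_force: [0.8, -0.5, 0.7]
opening: 0.0854
grasp_force: 0.0
time_s: 6.13
eef_pos: [0.4672, 0.019, 0.2412]
tcp_rot: [2.223, 2.218, 0.001]
contact_force: [0.7, 0.8, 0.5]
opening: 0.0854
grasp_force: 0.0
[0.46721591 0.01897519 0.24117704]
```

View pics/m4.png

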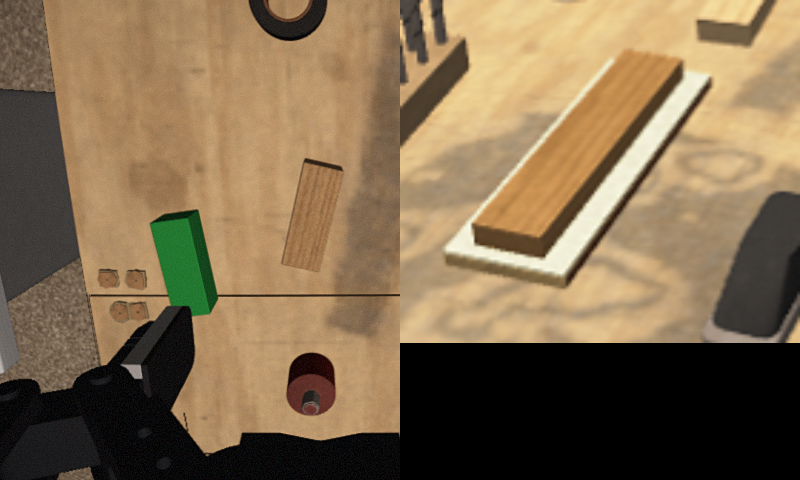

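The long board lies centred on the panel, with side-picture corners at crop (628,50), (683,64), (545,242), (473,224). Spacer A's top is (304,163), (342,171), (319,271), (282,263).

```bash
python3 - <<'E'
from h import *
W=imaging.camera_params("wrist"); p,Rm,s=pose()
print("spA",quad(W,[(304,163),(342,171),(319,271),(282,263)],.032),p,s['qpos'].round(2))
P=imaging.camera_params("side"); c=lambda q:(np.array(q)-[400,0])/2.857+[150,290]
print("long",quad(P,c([(628,50),(683,64),(545,242),(473,224)]),.030))
E
```

```text
spA (array([461.4,  10.1]), 77.0, array([30.7, 83.1])) [0.46871379 0.01994924 0.24075061] [-0.11  0.18  1.8   0.    1.16 -0.1 ]
long (array([617. , 254.4]), -88.8, array([ 50.6, 211. ]))
```

```bash

python3 -m creep '[{"x":-1,"y":-0.7,"z":2,"ax":0,"ay":0,"az":0.11,"grip":-1},{"x":0,"y":0,"z":3.5,"ax":0,"ay":0,"az":0.117,"grip":-1},{"x":0,"y":0,"z":4,"ax":0,"ay":0,"az":0,"grip":-1},{"x":0,"y":0,"z":4,"ax":0,"ay":0,"az":0,"grip":-1},{"x":0,"y":0,"z":3,"ax":0,"ay":0,"az":0,"grip":-1}]'
python3 -m creep '[{"x":0,"y":0,"z":2,"ax":0,"ay":0,"az":0,"grip":-1},{"x":0,"y":0,"z":1.8,"ax":0,"ay":0,"az":0,"grip":-1},{"x":0,"y":0,"z":1,"ax":0,"ay":0,"az":0,"grip":-1},{"x":0,"y":0,"z":0,"ax":0,"ay":0,"az":0,"grip":-1},{"x":0,"y":0,"z":0,"ax":0,"ay":0,"az":0,"grip":-1}]'
python3 -m creep '[{"x":0,"y":0,"z":0,"ax":0,"ay":0,"az":0,"grip":1},{"x":0,"y":0,"z":0,"ax":0,"ay":0,"az":0,"grip":1},{"x":0,"y":0,"z":0,"ax":0,"ay":0,"az":0,"grip":1},{"x":0,"y":0,"z":0,"ax":0,"ay":0,"az":0,"grip":1},{"x":0,"y":0,"z":0,"ax":0,"ay":0,"az":0,"grip":1}]'
```

```text
time_s: 6.65
eef_pos: [0.4611, 0.0107, 0.0727]
tcp_rot: [-2.457, -1.957, 0.001]
contact_force: [0.8, -0.1, 0.2]
opening: 0.0853
grasp_force: 0.0
time_s: 7.07
eef_pos: [0.4613, 0.0104, 0.0265]
tcp_rot: [-2.457, -1.956, 0.002]
contact_force: [-0.2, -0.2, 0.0]
opening: 0.0852
grasp_force: 0.0
time_s: 7.48
eef_pos: [0.4616, 0.0097, 0.0281]
tcp_rot: [2.458, 1.955, 0.002]
contact_force: [-0.1, -0.0, 0.7]
opening: 0.0309
grasp_force: 59.2
```

```bash

python3 -m creep '[{"x":0,"y":0,"z":-1,"ax":0,"ay":0,"az":0,"grip":1},{"x":0,"y":0,"z":-3,"ax":0,"ay":0,"az":0.1,"grip":1},{"x":0,"y":0,"z":-4,"ax":0,"ay":0,"az":0.12,"grip":1},{"x":0,"y":0,"z":-3,"ax":0,"ay":0,"az":0.12,"grip":1},{"x":0,"y":0,"z":-1,"ax":0,"ay":0,"az":0.12,"grip":1}]'
python3 -m creep '[{"x":0,"y":0,"z":0,"ax":0,"ay":0,"az":0.12,"grip":1},{"x":0,"y":0,"z":0,"ax":0,"ay":0,"az":0.12,"grip":1},{"x":0,"y":0,"z":0,"ax":0,"ay":0,"az":0.12,"grip":1},{"x":0,"y":0,"z":0,"ax":0,"ay":0,"az":0.12,"grip":1},{"x":0,"y":0,"z":0,"ax":0,"ay":0,"az":0.12,"grip":1}]'
python3 -m creep '[{"x":0,"y":0,"z":0,"ax":0,"ay":0,"az":0.12,"grip":1},{"x":0,"y":0,"z":0,"ax":0,"ay":0,"az":0.12,"grip":1},{"x":0,"y":0,"z":0,"ax":0,"ay":0,"az":0.02,"grip":1},{"x":0,"y":0,"z":0,"ax":0,"ay":0,"az":0,"grip":1},{"x":0,"y":0,"z":0,"ax":0,"ay":0,"az":0,"grip":1}]'
```

```text
time_s: 7.9
eef_pos: [0.4633, 0.0095, 0.1516]
tcp_rot: [2.841, 1.333, 0.009]
contact_force: [-0.0, 0.2, 0.1]
opening: 0.0312
grasp_force: 59.5
time_s: 8.32
eef_pos: [0.4608, 0.0097, 0.1476]
tcp_rot: [3.111, 0.435, 0.001]
contact_force: [-0.7, 0.5, -0.3]
opening: 0.0314
grasp_force: 59.4
time_s: 8.73
eef_pos: [0.4609, 0.0097, 0.1474]
tcp_rot: [3.141, 0.042, 0.0]
contact_force: [0.1, -0.1, -0.5]
opening: 0.031
grasp_force: 59.4
```

```bash

python3 -m creep '[{"x":1.85,"y":-3.3,"z":0,"ax":0,"ay":0,"az":0,"grip":1},{"x":1.85,"y":-3.3,"z":0,"ax":0,"ay":0,"az":0,"grip":1},{"x":1.85,"y":-3.3,"z":0,"ax":0,"ay":0,"az":0,"grip":1},{"x":1.85,"y":-3.3,"z":0,"ax":0,"ay":0,"az":0,"grip":1},{"x":1.85,"y":-3.3,"z":0,"ax":0,"ay":0,"az":0,"grip":1}]'
python3 -m creep '[{"x":1.85,"y":-3.3,"z":0,"ax":0,"ay":0,"az":0,"grip":1},{"x":1.85,"y":-3.3,"z":0,"ax":0,"ay":0,"az":0,"grip":1},{"x":1.85,"y":-3.3,"z":0,"ax":0,"ay":0,"az":0,"grip":1},{"x":1.85,"y":-3.45,"z":0,"ax":0,"ay":0,"az":0,"grip":1},{"x":0,"y":0,"z":1,"ax":0,"ay":0,"az":0,"grip":1}]'
python3 -m creep '[{"x":0,"y":0,"z":2,"ax":0,"ay":0,"az":0,"grip":1},{"x":0,"y":0,"z":2,"ax":0,"ay":0,"az":0,"grip":1},{"x":0,"y":0,"z":2,"ax":0,"ay":0,"az":0,"grip":1},{"x":0,"y":0,"z":0,"ax":0,"ay":0,"az":0,"grip":1},{"x":0,"y":0,"z":0,"ax":0,"ay":0,"az":0,"grip":1}]'
```

```text
time_s: 9.15
eef_pos: [0.55, 0.1785, 0.1473]
tcp_rot: [3.141, 0.042, -0.0]
contact_force: [0.9, -0.6, -0.2]
opening: 0.0308
grasp_force: 59.6
time_s: 9.57
eef_pos: [0.6253, 0.3194, 0.1394]
tcp_rot: [-3.135, -0.046, -0.014]
contact_force: [1.3, 0.4, -0.1]
opening: 0.0313
grasp_force: 59.7
time_s: 9.98
eef_pos: [0.6191, 0.3115, 0.0759]
tcp_rot: [3.14, 0.04, -0.005]
contact_force: [0.6, -0.1, -0.0]
opening: 0.0307
grasp_force: 59.7
```

```bash

python3 -m creep '[{"x":0.2,"y":-0.1,"z":0.7,"ax":0,"ay":0,"az":0,"grip":1},{"x":0,"y":0,"z":0.6,"ax":0,"ay":0,"az":0,"grip":1},{"x":0,"y":0,"z":0.4,"ax":0,"ay":0,"az":0,"grip":1},{"x":0,"y":0,"z":0.1,"ax":0,"ay":0,"az":0,"grip":1},{"x":0,"y":0,"z":0,"ax":0,"ay":0,"az":0,"grip":1}]'
```

```text
time_s: 10.4
eef_pos: [0.6221, 0.3131, 0.0591]
tcp_rot: [3.141, 0.038, -0.001]
contact_force: [0.3, -0.9, -0.9]
opening: 0.0309
grasp_force: 59.7
```

```bash

python3 -m creep '[{"x":0,"y":0,"z":0.15,"ax":0,"ay":0,"az":0,"grip":1},{"x":0,"y":0,"z":0.1,"ax":0,"ay":0,"az":0,"grip":1},{"x":0,"y":0,"z":0,"ax":0,"ay":0,"az":0,"grip":1}]'
python3 -m creep '[{"x":0,"y":0,"z":0,"ax":0,"ay":0,"az":0,"grip":-1},{"x":0,"y":0,"z":0,"ax":0,"ay":0,"az":0,"grip":-1},{"x":0,"y":0,"z":-1,"ax":0,"ay":0,"az":0,"grip":-1},{"x":0,"y":0,"z":-3,"ax":0,"ay":0,"az":0,"grip":-1},{"x":0,"y":0,"z":-4,"ax":0,"ay":0,"az":0,"grip":-1}]'
python3 -m creep '[{"x":0,"y":0,"z":-4,"ax":0,"ay":0,"az":-0.12,"grip":-1},{"x":0,"y":0,"z":-4,"ax":0,"ay":0,"az":-0.12,"grip":-1},{"x":0,"y":0,"z":-2,"ax":0,"ay":0,"az":-0.12,"grip":-1},{"x":0,"y":0,"z":0,"ax":0,"ay":0,"az":-0.12,"grip":-1},{"x":0,"y":0,"z":0,"ax":0,"ay":0,"az":-0.12,"grip":-1}]'
python3 -m creep '[{"x":0,"y":0,"z":0,"ax":0,"ay":0,"az":-0.12,"grip":-1},{"x":0,"y":0,"z":0,"ax":0,"ay":0,"az":-0.12,"grip":-1},{"x":0,"y":0,"z":0,"ax":0,"ay":0,"az":-0.12,"grip":-1},{"x":0,"y":0,"z":0,"ax":0,"ay":0,"az":-0.12,"grip":-1},{"x":0,"y":0,"z":0,"ax":0,"ay":0,"az":-0.12,"grip":-1}]'
python3 -m creep '[{"x":0,"y":0,"z":0,"ax":0,"ay":0,"az":-0.12,"grip":-1},{"x":0,"y":0,"z":0,"ax":0,"ay":0,"az":-0.12,"grip":-1},{"x":0,"y":0,"z":0,"ax":0,"ay":0,"az":-0.1,"grip":-1},{"x":0,"y":0,"z":0,"ax":0,"ay":0,"az":0,"grip":-1},{"x":0,"y":0,"z":0,"ax":0,"ay":0,"az":0,"grip":-1}]'
python3 - <<'E'
from h import *
print(pose()[0]); view("wrist","pics/w5.png")
E
```

```text
time_s: 10.65
eef_pos: [0.6227, 0.3133, 0.0581]
tcp_rot: [-3.141, -0.038, -0.002]
contact_force: [-1.3, -0.7, 5.6]
opening: 0.0308
grasp_force: 60.4
time_s: 11.07
eef_pos: [0.6197, 0.3121, 0.1344]
tcp_rot: [3.139, 0.037, -0.011]
contact_force: [0.6, 0.7, -0.0]
opening: 0.0853
grasp_force: 0.0
time_s: 11.48
eef_pos: [0.6236, 0.3137, 0.2405]
tcp_rot: [-2.987, -0.973, -0.009]
contact_force: [-0.5, -0.4, -0.3]
opening: 0.0852
grasp_force: 0.0
time_s: 11.9
eef_pos: [0.6222, 0.3132, 0.2375]
tcp_rot: [-2.566, -1.812, -0.0]
contact_force: [0.2, 0.6, -0.9]
opening: 0.0854
grasp_force: 0.0
time_s: 12.32
eef_pos: [0.6223, 0.3132, 0.2372]
tcp_rot: [2.233, 2.21, 0.0]
contact_force: [0.3, 0.0, -1.4]
opening: 0.0855
grasp_force: 0.0
[0.62230551 0.31319447 0.2372205 ]
```

View pics/w5.png

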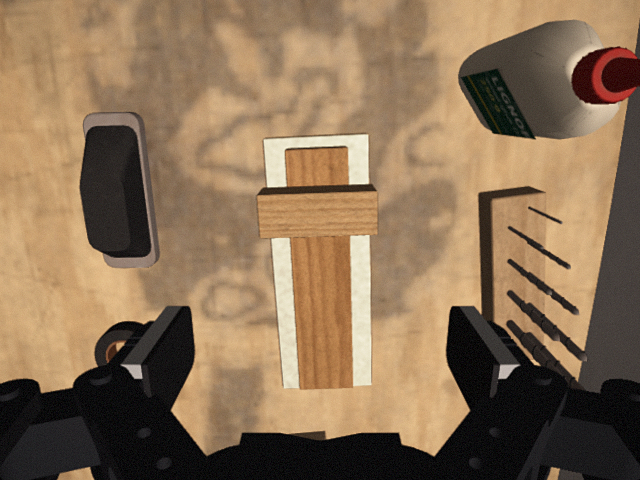

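Wrist view: spacer A lies crosswise, top (258,194), (377,191), (378,235), (259,238). The board's top runs (286,149), (347,147) to (353,388), (299,388), on panel (264,138), (368,134), (371,385), (283,388). The plane's sole is (83,113), (143,113), (158,265), (107,268).

```bash
python3 - <<'E'
from h import *
W=imaging.camera_params("wrist")
print("panel",quad(W,[(264,138),(368,134),(371,385),(283,388)],.012))
print("long",quad(W,[(286,149),(347,147),(353,388),(299,388)],.030))
print(plane(W,[(316,148),(326,388)],.03).round(4),plane(W,[(316,136),(327,387)],.012).round(4))
print("spA",quad(W,[(258,194),(377,191),(378,235),(259,238)],.062))
print("plane",quad(W,[(83,113),(143,113),(158,265),(107,268)],.006))
E
```

```text
panel (array([622.3, 251.9]), -88.2, array([ 82.2, 228.4]))
long (array([622.4, 253.2]), -88.7, array([ 47.8, 209.7]))
[[0.6187 0.358  0.03  ]
 [0.6248 0.1492 0.03  ]] [[0.6186 0.3659 0.012 ]
 [0.6259 0.1374 0.012 ]]
spA (array([619.7, 314.2]), 0.9, array([31.9, 85.1]))
plane (array([457.4, 321.1]), -89.7, array([ 48.8, 131.5]))
```

```bash

python3 -m creep '[{"x":-3.9,"y":-1.05,"z":0,"ax":0,"ay":0,"az":0,"grip":-1},{"x":-3.9,"y":-1.05,"z":0,"ax":0,"ay":0,"az":0,"grip":-1},{"x":-3.9,"y":-1.05,"z":0,"ax":0,"ay":0,"az":0,"grip":-1},{"x":-3.9,"y":-1.05,"z":0,"ax":0,"ay":0,"az":0,"grip":-1},{"x":-3.9,"y":-1.05,"z":0,"ax":0,"ay":0,"az":0,"grip":-1}]'
python3 -m creep '[{"x":-3.9,"y":-1.05,"z":0,"ax":0,"ay":0,"az":0,"grip":-1},{"x":-3.9,"y":-1.05,"z":0,"ax":0,"ay":0,"az":0,"grip":-1},{"x":-3.9,"y":-1.05,"z":0,"ax":0,"ay":0,"az":0,"grip":-1},{"x":-3.9,"y":-1.05,"z":0,"ax":0,"ay":0,"az":0,"grip":-1},{"x":-3.9,"y":-1.05,"z":0,"ax":0,"ay":0,"az":0,"grip":-1}]'
python3 -m creep '[{"x":-3.9,"y":-1.05,"z":0,"ax":0,"ay":0,"az":0,"grip":-1},{"x":-3.9,"y":-1.05,"z":0,"ax":0,"ay":0,"az":0,"grip":-1},{"x":-3.9,"y":-1.05,"z":0,"ax":0,"ay":0,"az":0,"grip":-1},{"x":-3.9,"y":-1.05,"z":0,"ax":0,"ay":0,"az":0,"grip":-1},{"x":-3.9,"y":-1.05,"z":0,"ax":0,"ay":0,"az":0,"grip":-1}]'
python3 -m creep '[{"x":-3.9,"y":-1.05,"z":0,"ax":0,"ay":0,"az":0,"grip":-1},{"x":-1,"y":0,"z":0,"ax":0,"ay":0,"az":0,"grip":-1},{"x":0,"y":0,"z":0,"ax":0,"ay":0,"az":0,"grip":-1},{"x":0,"y":0,"z":0,"ax":0,"ay":0,"az":0,"grip":-1}]'
python3 - <<'E'
from h import *
print(pose()[0]); view("wrist","pics/w6.png")
E
```

```text
time_s: 12.78
eef_pos: [0.5677, 0.1171, 0.237]
tcp_rot: [2.231, 2.211, 0.0]
contact_force: [0.0, 0.4, 0.3]
opening: 0.0854
grasp_force: 0.0
time_s: 13.2
eef_pos: [0.5138, -0.0778, 0.2372]
tcp_rot: [2.232, 2.21, 0.0]
contact_force: [0.0, -0.3, 0.6]
opening: 0.0858
grasp_force: 0.0
time_s: 13.62
eef_pos: [0.4599, -0.2726, 0.2372]
tcp_rot: [2.232, 2.21, 0.0]
contact_force: [0.7, -0.4, 0.0]
opening: 0.0852
grasp_force: 0.0
time_s: 13.95
eef_pos: [0.4498, -0.3197, 0.2367]
tcp_rot: [-2.232, -2.21, -0.001]
contact_force: [-0.3, 0.3, 0.5]
opening: 0.0855
grasp_force: 0.0
[ 0.44975674 -0.31970447  0.23671847]
```

View pics/w6.png

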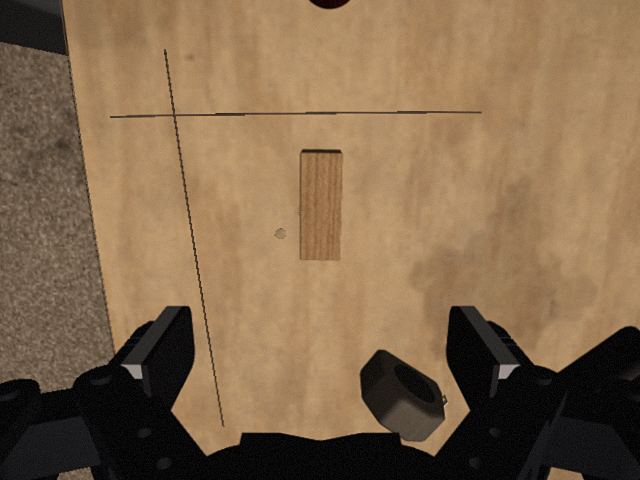

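Spacer B is right below the gripper and square to it, with its top at (300,153), (342,153), (341,260), (300,260).

```bash
python3 - <<'E'
from h import *
W=imaging.camera_params("wrist")
print("spB",quad(W,[(300,153),(342,153),(341,260),(300,260)],.032),pose()[0])
E
```

```text
spB (array([ 449. , -319.3]), 89.5, array([32.7, 84.3])) [ 0.44986776 -0.3186955   0.23665961]
```

Directly below; descend 21 cm and grip, then lift and turn.

```bash

python3 -m creep '[{"x":0,"y":-0.1,"z":3,"ax":0,"ay":0,"az":0,"grip":-1},{"x":0,"y":0,"z":4,"ax":0,"ay":0,"az":0,"grip":-1},{"x":0,"y":0,"z":4,"ax":0,"ay":0,"az":0,"grip":-1},{"x":0,"y":0,"z":4,"ax":0,"ay":0,"az":0,"grip":-1},{"x":0,"y":0,"z":3,"ax":0,"ay":0,"az":0,"grip":-1}]'
python3 -m creep '[{"x":0,"y":0,"z":1.5,"ax":0,"ay":0,"az":0,"grip":-1},{"x":0,"y":0,"z":1,"ax":0,"ay":0,"az":0,"grip":-1},{"x":0,"y":0,"z":0.4,"ax":0,"ay":0,"az":0,"grip":-1},{"x":0,"y":0,"z":0,"ax":0,"ay":0,"az":0,"grip":-1},{"x":0,"y":0,"z":0,"ax":0,"ay":0,"az":0,"grip":-1}]'
python3 -m creep '[{"x":0,"y":0,"z":0,"ax":0,"ay":0,"az":0,"grip":1},{"x":0,"y":0,"z":0,"ax":0,"ay":0,"az":0,"grip":1},{"x":0,"y":0,"z":0,"ax":0,"ay":0,"az":0,"grip":1},{"x":0,"y":0,"z":0,"ax":0,"ay":0,"az":0,"grip":1},{"x":0,"y":0,"z":0,"ax":0,"ay":0,"az":0,"grip":1}]'
```

```text
time_s: 14.42
eef_pos: [0.4484, -0.3166, 0.0544]
tcp_rot: [-2.226, -2.213, -0.0]
contact_force: [-0.0, -0.0, -0.1]
opening: 0.0851
grasp_force: 0.0
time_s: 14.83
eef_pos: [0.4498, -0.3196, 0.0287]
tcp_rot: [2.227, 2.213, 0.0]
contact_force: [-0.6, -0.2, 0.5]
opening: 0.0854
grasp_force: 0.0
time_s: 15.25
eef_pos: [0.4492, -0.3201, 0.0285]
tcp_rot: [2.229, 2.212, 0.0]
contact_force: [0.8, 0.1, 3.0]
opening: 0.031
grasp_force: 59.6
```

```bash

python3 -m creep '[{"x":0,"y":0,"z":-1,"ax":0,"ay":0,"az":0,"grip":1},{"x":0,"y":0,"z":-3,"ax":0,"ay":0,"az":0.096,"grip":1},{"x":0,"y":0,"z":-4,"ax":0,"ay":0,"az":0.12,"grip":1},{"x":0,"y":0,"z":-3,"ax":0,"ay":0,"az":0.12,"grip":1},{"x":0,"y":0,"z":-1,"ax":0,"ay":0,"az":0.12,"grip":1}]'
python3 -m creep '[{"x":0,"y":0,"z":0,"ax":0,"ay":0,"az":0.12,"grip":1},{"x":0,"y":0,"z":0,"ax":0,"ay":0,"az":0.12,"grip":1},{"x":0,"y":0,"z":0,"ax":0,"ay":0,"az":0.12,"grip":1},{"x":0,"y":0,"z":0,"ax":0,"ay":0,"az":0.12,"grip":1},{"x":0,"y":0,"z":0,"ax":0,"ay":0,"az":0.12,"grip":1}]'
python3 -m creep '[{"x":0,"y":0,"z":0,"ax":0,"ay":0,"az":0.12,"grip":1},{"x":0,"y":0,"z":0,"ax":0,"ay":0,"az":0.12,"grip":1},{"x":0,"y":0,"z":0,"ax":0,"ay":0,"az":0.12,"grip":1},{"x":0,"y":0,"z":0,"ax":0,"ay":0,"az":0.12,"grip":1},{"x":0,"y":0,"z":0,"ax":0,"ay":0,"az":0,"grip":1}]'
python3 -m creep '[{"x":1.35,"y":-3.63,"z":0,"ax":0,"ay":0,"az":0,"grip":1},{"x":1.35,"y":-3.63,"z":0,"ax":0,"ay":0,"az":0,"grip":1},{"x":1.35,"y":-3.63,"z":0,"ax":0,"ay":0,"az":0,"grip":1},{"x":1.35,"y":-3.63,"z":0,"ax":0,"ay":0,"az":0,"grip":1},{"x":1.35,"y":-3.63,"z":0,"ax":0,"ay":0,"az":0,"grip":1}]'
python3 -m creep '[{"x":1.35,"y":-3.63,"z":0,"ax":0,"ay":0,"az":0,"grip":1},{"x":1.35,"y":-3.63,"z":0,"ax":0,"ay":0,"az":0,"grip":1},{"x":1.35,"y":-3.63,"z":0,"ax":0,"ay":0,"az":0,"grip":1},{"x":1.35,"y":-3.63,"z":0,"ax":0,"ay":0,"az":0,"grip":1},{"x":1.35,"y":-3.63,"z":0,"ax":0,"ay":0,"az":0,"grip":1}]'
python3 -m creep '[{"x":1.35,"y":-3.63,"z":0,"ax":0,"ay":0,"az":0,"grip":1},{"x":1.35,"y":-3.63,"z":0,"ax":0,"ay":0,"az":0,"grip":1},{"x":1.35,"y":-3.63,"z":0,"ax":0,"ay":0,"az":0,"grip":1},{"x":1.35,"y":-3.63,"z":0,"ax":0,"ay":0,"az":0,"grip":1},{"x":0,"y":0,"z":1,"ax":0,"ay":0,"az":0,"grip":1}]'
python3 -m creep '[{"x":0,"y":0,"z":2,"ax":0,"ay":0,"az":0,"grip":1},{"x":0,"y":0,"z":2,"ax":0,"ay":0,"az":0,"grip":1},{"x":0,"y":0,"z":2,"ax":0,"ay":0,"az":0,"grip":1},{"x":0,"y":0,"z":0,"ax":0,"ay":0,"az":0,"grip":1},{"x":0,"y":0,"z":0,"ax":0,"ay":0,"az":0,"grip":1}]'
```

```text
time_s: 15.67
eef_pos: [0.4507, -0.3214, 0.1529]
tcp_rot: [2.671, 1.641, 0.003]
contact_force: [-0.2, 0.4, -0.7]
opening: 0.0312
grasp_force: 59.4
time_s: 16.08
eef_pos: [0.4486, -0.3195, 0.1484]
tcp_rot: [3.043, 0.78, -0.0]
contact_force: [0.3, -0.6, -0.9]
opening: 0.0312
grasp_force: 59.4
time_s: 16.5
eef_pos: [0.4487, -0.3195, 0.1483]
tcp_rot: [3.141, 0.037, -0.0]
contact_force: [0.6, -0.1, -2.0]
opening: 0.0311
grasp_force: 59.4
time_s: 16.92
eef_pos: [0.5115, -0.1347, 0.1482]
tcp_rot: [3.141, 0.049, 0.0]
contact_force: [-0.1, -0.4, 0.1]
opening: 0.0308
grasp_force: 59.6
time_s: 17.33
eef_pos: [0.5739, 0.0489, 0.1482]
tcp_rot: [3.141, 0.05, 0.0]
contact_force: [0.8, -1.2, -0.5]
opening: 0.0309
grasp_force: 59.7
time_s: 17.75
eef_pos: [0.6275, 0.2007, 0.1403]
tcp_rot: [-3.137, -0.056, -0.012]
contact_force: [0.6, -0.4, -0.1]
opening: 0.0309
grasp_force: 59.8
time_s: 18.17
eef_pos: [0.6225, 0.1932, 0.077]
tcp_rot: [3.141, 0.047, -0.005]
contact_force: [-0.4, 0.4, -0.4]
opening: 0.0312
grasp_force: 59.7
```

```bash

python3 -m creep '[{"x":0.15,"y":0,"z":0.8,"ax":0,"ay":0,"az":0,"grip":1},{"x":0,"y":0,"z":0.6,"ax":0,"ay":0,"az":0,"grip":1},{"x":0,"y":0,"z":0.35,"ax":0,"ay":0,"az":0,"grip":1},{"x":0,"y":0,"z":0.2,"ax":0,"ay":0,"az":0,"grip":1},{"x":0,"y":0,"z":0,"ax":0,"ay":0,"az":0,"grip":1}]'
```

```text
time_s: 18.58
eef_pos: [0.6254, 0.1936, 0.0586]
tcp_rot: [-3.141, -0.044, -0.001]
contact_force: [-0.3, 0.5, -0.8]
opening: 0.0309
grasp_force: 59.8
```

```bash

python3 -m creep '[{"x":0,"y":0,"z":0.15,"ax":0,"ay":0,"az":0,"grip":1},{"x":0,"y":0,"z":0.1,"ax":0,"ay":0,"az":0,"grip":1},{"x":0,"y":0,"z":0,"ax":0,"ay":0,"az":0,"grip":1}]'
python3 -m creep '[{"x":0,"y":0,"z":0,"ax":0,"ay":0,"az":0,"grip":-1},{"x":0,"y":0,"z":0,"ax":0,"ay":0,"az":0,"grip":-1},{"x":0,"y":0,"z":-1,"ax":0,"ay":0,"az":0,"grip":-1},{"x":0,"y":0,"z":-3,"ax":0,"ay":0,"az":0,"grip":-1},{"x":0,"y":0,"z":-4,"ax":0,"ay":0,"az":0,"grip":-1}]'
python3 -m creep '[{"x":0,"y":0,"z":-2,"ax":0,"ay":0,"az":-0.12,"grip":-1},{"x":0,"y":0,"z":0,"ax":0,"ay":0,"az":-0.12,"grip":-1},{"x":0,"y":0,"z":0,"ax":0,"ay":0,"az":-0.12,"grip":-1},{"x":0,"y":0,"z":0,"ax":0,"ay":0,"az":-0.12,"grip":-1},{"x":0,"y":0,"z":0,"ax":0,"ay":0,"az":-0.12,"grip":-1}]'
python3 -m creep '[{"x":0,"y":0,"z":0,"ax":0,"ay":0,"az":-0.12,"grip":-1},{"x":0,"y":0,"z":0,"ax":0,"ay":0,"az":-0.12,"grip":-1},{"x":0,"y":0,"z":0,"ax":0,"ay":0,"az":-0.12,"grip":-1},{"x":0,"y":0,"z":0,"ax":0,"ay":0,"az":-0.12,"grip":-1},{"x":0,"y":0,"z":0,"ax":0,"ay":0,"az":-0.12,"grip":-1}]'
python3 -m creep '[{"x":0,"y":0,"z":0,"ax":0,"ay":0,"az":-0.12,"grip":-1},{"x":0,"y":0,"z":0,"ax":0,"ay":0,"az":-0.12,"grip":-1},{"x":0,"y":0,"z":0,"ax":0,"ay":0,"az":-0.12,"grip":-1},{"x":0,"y":0,"z":0,"ax":0,"ay":0,"az":-0.074,"grip":-1},{"x":0,"y":0,"z":0,"ax":0,"ay":0,"az":0,"grip":-1}]'
python3 -m creep '[{"x":-3.9,"y":-0.66,"z":0,"ax":0,"ay":0,"az":0,"grip":-1},{"x":-3.9,"y":-0.66,"z":0,"ax":0,"ay":0,"az":0,"grip":-1},{"x":-3.9,"y":-0.66,"z":0,"ax":0,"ay":0,"az":0,"grip":-1},{"x":-3.9,"y":-0.66,"z":0,"ax":0,"ay":0,"az":0,"grip":-1},{"x":-3.9,"y":-0.66,"z":0,"ax":0,"ay":0,"az":0,"grip":-1}]'
python3 -m creep '[{"x":0,"y":0,"z":0,"ax":0,"ay":0,"az":0,"grip":-1},{"x":0,"y":0,"z":0,"ax":0,"ay":0,"az":0,"grip":-1}]'
python3 - <<'E'
from h import *
print(pose()[0]); view("wrist","pics/w7.png")
E
```

```text
time_s: 18.83
eef_pos: [0.6256, 0.1937, 0.0585]
tcp_rot: [-3.141, -0.044, -0.002]
contact_force: [-5.9, -1.6, 19.0]
opening: 0.0311
grasp_force: 62.2
time_s: 19.25
eef_pos: [0.6225, 0.1931, 0.1336]
tcp_rot: [3.14, 0.044, -0.012]
contact_force: [0.6, 0.3, 0.5]
opening: 0.0852
grasp_force: 0.0
time_s: 19.67
eef_pos: [0.6252, 0.1937, 0.1565]
tcp_rot: [2.985, 0.979, 0.001]
contact_force: [-0.8, -0.3, -0.9]
opening: 0.0849
grasp_force: 0.0
time_s: 20.08
eef_pos: [0.6252, 0.1937, 0.1562]
tcp_rot: [-2.562, -1.817, 0.0]
contact_force: [-0.1, 0.5, -0.2]
opening: 0.0853
grasp_force: 0.0
time_s: 20.5
eef_pos: [0.6252, 0.1937, 0.1561]
tcp_rot: [-2.115, -2.323, -0.0]
contact_force: [0.1, -0.1, 0.1]
opening: 0.085
grasp_force: 0.0
time_s: 20.92
eef_pos: [0.6097, -0.0051, 0.1561]
tcp_rot: [2.121, 2.318, 0.0]
contact_force: [0.7, -0.5, 0.6]
opening: 0.0854
grasp_force: 0.0
time_s: 21.08
eef_pos: [0.6101, -0.0057, 0.1561]
tcp_rot: [2.125, 2.314, 0.0]
contact_force: [-0.2, -0.4, 0.1]
opening: 0.0855
grasp_force: 0.0
[ 0.61006922 -0.00570571  0.15608218]
```

View pics/w7.png

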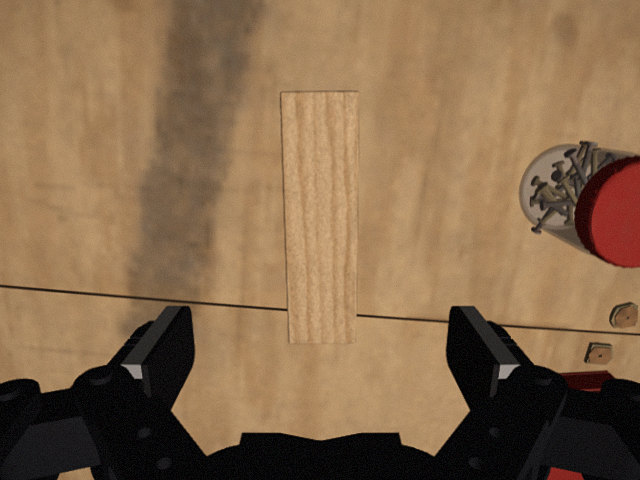

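Short board top: (281,92), (358,92), (355,343), (288,343), aligned with the gripper.

```bash
python3 - <<'E'
from h import *
W=imaging.camera_params("wrist")
print("short",quad(W,[(281,92),(358,92),(355,343),(288,343)],.022),pose()[0])
E
python3 -m creep '[{"x":0.2,"y":0,"z":3,"ax":0,"ay":0,"az":0,"grip":-1},{"x":0,"y":0,"z":4,"ax":0,"ay":0,"az":0,"grip":-1},{"x":0,"y":0,"z":3,"ax":0,"ay":0,"az":0,"grip":-1},{"x":0,"y":0,"z":0,"ax":0,"ay":0,"az":0,"grip":-1},{"x":0,"y":0,"z":0,"ax":0,"ay":0,"az":0,"grip":-1}]'
```

```text
short (array([609.5,  -1.3]), -84.8, array([ 44.5, 158.6])) [ 0.61009576 -0.00408279  0.15602347]
time_s: 21.55
eef_pos: [0.6084, 0.0002, 0.0545]
tcp_rot: [-2.115, -2.318, 0.004]
contact_force: [-0.1, 0.2, 1.0]
opening: 0.0857
grasp_force: 0.0
```

```bash

python3 -m creep '[{"x":0,"y":0,"z":1.2,"ax":0,"ay":0,"az":0,"grip":-1},{"x":0,"y":0,"z":0.8,"ax":0,"ay":0,"az":0,"grip":-1},{"x":0,"y":0,"z":0.7,"ax":0,"ay":0,"az":0,"grip":-1},{"x":0,"y":0,"z":0,"ax":0,"ay":0,"az":0,"grip":-1},{"x":0,"y":0,"z":0,"ax":0,"ay":0,"az":0,"grip":-1}]'
python3 -m creep '[{"x":0,"y":0,"z":0,"ax":0,"ay":0,"az":0,"grip":1},{"x":0,"y":0,"z":0,"ax":0,"ay":0,"az":0,"grip":1},{"x":0,"y":0,"z":0,"ax":0,"ay":0,"az":0,"grip":1},{"x":0,"y":0,"z":0,"ax":0,"ay":0,"az":0,"grip":1},{"x":0,"y":0,"z":0,"ax":0,"ay":0,"az":0,"grip":1}]'
```

```text
time_s: 21.97
eef_pos: [0.6098, -0.0015, 0.0289]
tcp_rot: [-2.118, -2.32, 0.0]
contact_force: [0.6, 0.1, -0.7]
opening: 0.0853
grasp_force: 0.0
time_s: 22.38
eef_pos: [0.6104, -0.0017, 0.0295]
tcp_rot: [2.118, 2.319, 0.001]
contact_force: [0.1, -0.3, 5.3]
opening: 0.0435
grasp_force: 62.1
```

```bash

python3 -m creep '[{"x":0,"y":0,"z":-1,"ax":0,"ay":0,"az":0,"grip":1},{"x":0,"y":0,"z":-3,"ax":0,"ay":0,"az":0,"grip":1},{"x":0,"y":0,"z":-4,"ax":0,"ay":0,"az":0.066,"grip":1},{"x":0,"y":0,"z":-4,"ax":0,"ay":0,"az":0,"grip":1},{"x":3,"y":0.2,"z":-2,"ax":0,"ay":0,"az":0,"grip":1}]'
python3 -m creep '[{"x":4,"y":0.3,"z":0,"ax":0,"ay":0,"az":0,"grip":1},{"x":4,"y":0.3,"z":0,"ax":0,"ay":0,"az":0,"grip":1},{"x":4,"y":0.3,"z":0,"ax":0,"ay":0,"az":0,"grip":1},{"x":4,"y":0.3,"z":0,"ax":0,"ay":0,"az":0,"grip":1},{"x":4,"y":0.3,"z":0,"ax":0,"ay":0,"az":0,"grip":1}]'
python3 -m creep '[{"x":2.4,"y":0.2,"z":1,"ax":0,"ay":0,"az":0,"grip":1},{"x":0,"y":0,"z":2,"ax":0,"ay":0,"az":0,"grip":1},{"x":0,"y":0,"z":2,"ax":0,"ay":0,"az":0,"grip":1},{"x":0,"y":0,"z":0,"ax":0,"ay":0,"az":0,"grip":1},{"x":0,"y":0,"z":0,"ax":0,"ay":0,"az":0,"grip":1}]'
python3 - <<'E'
from h import *
print(pose()[0]); view("wrist","pics/w8.png")
E
```

```text
time_s: 22.8
eef_pos: [0.6135, 0.0246, 0.174]
tcp_rot: [2.193, 2.241, 0.003]
contact_force: [1.5, 0.6, -0.5]
opening: 0.0436
grasp_force: 61.6
time_s: 23.22
eef_pos: [0.6206, 0.2306, 0.1694]
tcp_rot: [-2.194, -2.249, 0.0]
contact_force: [0.8, 0.1, -0.1]
opening: 0.043
grasp_force: 61.6
time_s: 23.63
eef_pos: [0.6211, 0.2526, 0.118]
tcp_rot: [-2.192, -2.248, 0.005]
contact_force: [-0.2, -0.4, -0.7]
opening: 0.0434
grasp_force: 61.5
[0.62114817 0.25258294 0.11796745]
```

View pics/w8.png

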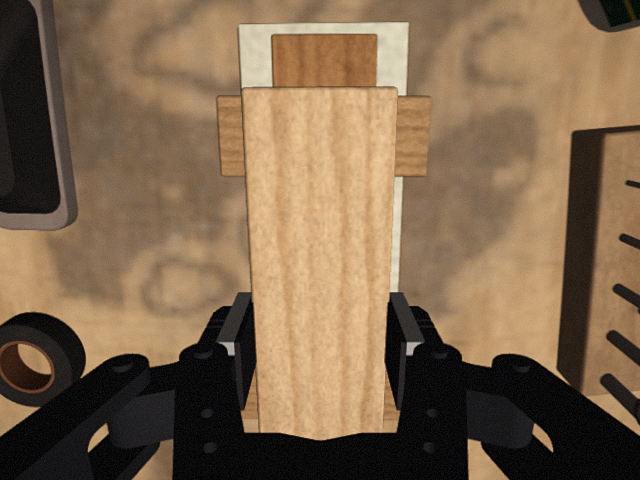

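The short board is in line over the stack; its far edge is at (243,88)–(396,87). Spacer A and the long board underneath are undisturbed.

```bash
python3 - <<'E'
from h import *
W=imaging.camera_params("wrist"); p=pose()[0]
print(p,plane(W,[(243,87),(396,87)],p[2]-.0075).round(4))
print("long far edge",plane(W,[(272,36),(377,35)],.03).round(4))
print("spA",plane(W,[(218,96),(431,96),(221,176),(427,176)],.062).round(4))
E
python3 -m creep '[{"x":0,"y":0.1,"z":0.8,"ax":0,"ay":0,"az":0,"grip":1},{"x":0,"y":0,"z":0.8,"ax":0,"ay":0,"az":0,"grip":1},{"x":0,"y":0,"z":0.6,"ax":0,"ay":0,"az":0,"grip":1},{"x":0,"y":0,"z":0,"ax":0,"ay":0,"az":0,"grip":1},{"x":0,"y":0,"z":0,"ax":0,"ay":0,"az":0,"grip":1}]'
```

```text
[0.62233836 0.25264056 0.11919027] [[0.5976 0.3299 0.1117]
 [0.6409 0.3309 0.1117]]
long far edge [[0.597  0.3563 0.03  ]
 [0.6443 0.3579 0.03  ]]
spA [[0.5791 0.3287 0.062 ]
 [0.6632 0.3308 0.062 ]
 [0.5792 0.297  0.062 ]
 [0.6644 0.2991 0.062 ]]
time_s: 24.1
eef_pos: [0.6231, 0.2525, 0.0962]
tcp_rot: [-2.193, -2.248, 0.002]
contact_force: [0.3, -0.7, 0.3]
opening: 0.0435
grasp_force: 61.5
```

```bash

python3 -m creep '[{"x":0.15,"y":0.05,"z":0.2,"ax":0,"ay":0,"az":0,"grip":1},{"x":0,"y":0,"z":0.2,"ax":0,"ay":0,"az":0,"grip":1},{"x":0,"y":0,"z":0.1,"ax":0,"ay":0,"az":0,"grip":1},{"x":0,"y":0,"z":0,"ax":0,"ay":0,"az":0,"grip":1},{"x":0,"y":0,"z":0,"ax":0,"ay":0,"az":0,"grip":1}]'
```

```text
time_s: 24.52
eef_pos: [0.624, 0.2544, 0.0917]
tcp_rot: [-2.193, -2.249, 0.0]
contact_force: [-0.7, -0.6, -0.9]
opening: 0.0434
grasp_force: 61.5
```

```bash

python3 -m creep '[{"x":0,"y":0,"z":0.15,"ax":0,"ay":0,"az":0,"grip":1},{"x":0,"y":0,"z":0,"ax":0,"ay":0,"az":0,"grip":1}]'
```

```text
time_s: 24.68
eef_pos: [0.6241, 0.2545, 0.0915]
tcp_rot: [2.193, 2.249, 0.001]
contact_force: [-1.7, -0.2, 6.9]
opening: 0.0433
grasp_force: 62.4
```

```bash

python3 -m creep '[{"x":0,"y":0,"z":0,"ax":0,"ay":0,"az":0,"grip":-1},{"x":0,"y":0,"z":0,"ax":0,"ay":0,"az":0,"grip":-1},{"x":0,"y":0,"z":-1,"ax":0,"ay":0,"az":0,"grip":-1},{"x":0,"y":0,"z":-3,"ax":0,"ay":0,"az":0,"grip":-1},{"x":0,"y":0,"z":-4,"ax":0,"ay":0,"az":0,"grip":-1}]'
python3 -m creep '[{"x":0,"y":0,"z":-4,"ax":0,"ay":0,"az":0,"grip":-1},{"x":1.4,"y":-3.3,"z":-2,"ax":0,"ay":0,"az":0,"grip":-1},{"x":1.4,"y":-3.3,"z":0,"ax":0,"ay":0,"az":0,"grip":-1},{"x":1.4,"y":-3.3,"z":0,"ax":0,"ay":0,"az":0,"grip":-1},{"x":1.4,"y":-3.3,"z":0,"ax":0,"ay":0,"az":0,"grip":-1}]'
python3 -m creep '[{"x":1.4,"y":-3.3,"z":0,"ax":0,"ay":0,"az":0.024,"grip":-1},{"x":0,"y":0,"z":0,"ax":0,"ay":0,"az":0,"grip":-1},{"x":0,"y":0,"z":0,"ax":0,"ay":0,"az":0,"grip":-1}]'
python3 - <<'E'
from h import *
print(pose()[0]); view("wrist","pics/w9.png")
E
```

```text
time_s: 25.1
eef_pos: [0.6214, 0.2536, 0.168]
tcp_rot: [-2.191, -2.246, 0.01]
contact_force: [0.0, -0.1, -0.9]
opening: 0.0853
grasp_force: 0.0
time_s: 25.52
eef_pos: [0.4897, 0.3075, 0.2317]
tcp_rot: [2.194, 2.248, 0.003]
contact_force: [-0.4, -0.1, 0.2]
opening: 0.0853
grasp_force: 0.0
time_s: 25.77
eef_pos: [0.4557, 0.3208, 0.2311]
tcp_rot: [2.217, 2.225, 0.0]
contact_force: [0.3, -0.9, 0.2]
opening: 0.0856
grasp_force: 0.0
[0.45565255 0.32081677 0.23108409]
```

View pics/w9.png

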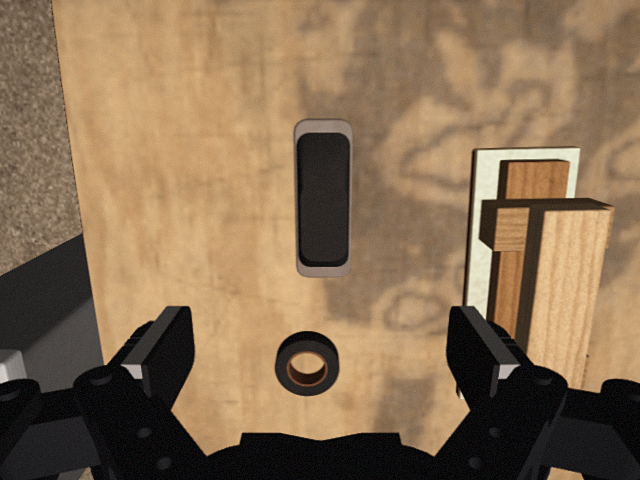

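The plane's sole is (294,119), (352,119), (351,277), (297,277). The short board's far top edge is about (541,210)–(613,208).

```bash
python3 - <<'E'
from h import *
W=imaging.camera_params("wrist")
print("plane",quad(W,[(294,119),(352,119),(351,277),(297,277)],.008),pose()[0])
print("short far",plane(W,[(541,210),(613,208)],.084).round(4))
E
```

```text
plane (array([459.7, 321.2]), -89.7, array([ 46.1, 130.6])) [0.45733743 0.32066563 0.23111929]
short far [[0.5987 0.332  0.084 ]
 [0.6468 0.3336 0.084 ]]
```

```bash

python3 -m creep '[{"x":0,"y":0.25,"z":3,"ax":0,"ay":0,"az":0,"grip":-1},{"x":0,"y":0,"z":4,"ax":0,"ay":0,"az":0,"grip":-1},{"x":0,"y":0,"z":4,"ax":0,"ay":0,"az":0,"grip":-1},{"x":0,"y":0,"z":4,"ax":0,"ay":0,"az":0,"grip":-1},{"x":0,"y":0,"z":2,"ax":0,"ay":0,"az":0,"grip":-1}]'
python3 -m creep '[{"x":0,"y":0,"z":1.2,"ax":0,"ay":0,"az":0,"grip":-1},{"x":0,"y":0,"z":0.8,"ax":0,"ay":0,"az":0,"grip":-1},{"x":0,"y":0,"z":0.5,"ax":0,"ay":0,"az":0,"grip":-1},{"x":0,"y":0,"z":0,"ax":0,"ay":0,"az":0,"grip":-1},{"x":0,"y":0,"z":0,"ax":0,"ay":0,"az":0,"grip":-1}]'
python3 -m creep '[{"x":0,"y":0,"z":0,"ax":0,"ay":0,"az":0,"grip":1},{"x":0,"y":0,"z":0,"ax":0,"ay":0,"az":0,"grip":1},{"x":0,"y":0,"z":0,"ax":0,"ay":0,"az":0,"grip":1},{"x":0,"y":0,"z":0,"ax":0,"ay":0,"az":0,"grip":1},{"x":0,"y":0,"z":0,"ax":0,"ay":0,"az":0,"grip":1}]'
python3 -m creep '[{"x":0,"y":0,"z":-0.5,"ax":0,"ay":0,"az":0,"grip":1},{"x":0,"y":0,"z":-0.5,"ax":0,"ay":0,"az":0,"grip":1},{"x":0,"y":0,"z":-1,"ax":0,"ay":0,"az":0,"grip":1},{"x":0,"y":0,"z":-1,"ax":0,"ay":0,"az":0,"grip":1},{"x":0,"y":0,"z":0,"ax":0,"ay":0,"az":0,"grip":1}]'
```

```text
time_s: 26.23
eef_pos: [0.4596, 0.3187, 0.0563]
tcp_rot: [-2.221, -2.221, 0.006]
contact_force: [0.4, 0.2, -0.4]
opening: 0.0855
grasp_force: 0.0
time_s: 26.65
eef_pos: [0.4609, 0.3204, 0.0358]
tcp_rot: [2.221, 2.222, 0.002]
contact_force: [-0.3, -0.4, 0.7]
opening: 0.0854
grasp_force: 0.0
time_s: 27.07
eef_pos: [0.4593, 0.3204, 0.0364]
tcp_rot: [-2.22, -2.222, 0.0]
contact_force: [-2.8, 0.4, 11.0]
opening: 0.0376
grasp_force: 59.8
time_s: 27.48
eef_pos: [0.461, 0.3209, 0.0674]
tcp_rot: [2.22, 2.222, 0.005]
contact_force: [0.7, 0.1, -5.0]
opening: 0.0379
grasp_force: 60.8
```

```bash

python3 -m creep '[{"x":0,"y":0,"z":-3,"ax":0,"ay":0,"az":0,"grip":1},{"x":0,"y":0,"z":-4,"ax":0,"ay":0,"az":-0.024,"grip":1},{"x":0,"y":0,"z":-4,"ax":0,"ay":0,"az":0,"grip":1},{"x":-1.4,"y":3.2,"z":-1,"ax":0,"ay":0,"az":0,"grip":1},{"x":-1.4,"y":3.2,"z":0,"ax":0,"ay":0,"az":0,"grip":1}]'
python3 -m creep '[{"x":-1.4,"y":3.2,"z":0,"ax":0,"ay":0,"az":0,"grip":1},{"x":-1.5,"y":3.2,"z":0,"ax":0,"ay":0,"az":0,"grip":1},{"x":-1.5,"y":3.2,"z":0,"ax":0,"ay":0,"az":0,"grip":1},{"x":0,"y":0,"z":0,"ax":0,"ay":0,"az":0,"grip":1},{"x":0,"y":0,"z":0,"ax":0,"ay":0,"az":0,"grip":1}]'
python3 -m creep '[{"x":0,"y":0,"z":2,"ax":0,"ay":0,"az":0,"grip":1},{"x":0,"y":0,"z":2,"ax":0,"ay":0,"az":0,"grip":1},{"x":0,"y":0,"z":1,"ax":0,"ay":0,"az":0,"grip":1},{"x":0,"y":0,"z":0,"ax":0,"ay":0,"az":0,"grip":1},{"x":0,"y":0,"z":0,"ax":0,"ay":0,"az":0,"grip":1}]'
python3 - <<'E'
from h import *
view("wrist","pics/w10.png"); print(pose()[0])
E
```

```text
time_s: 27.9
eef_pos: [0.5261, 0.2954, 0.1902]
tcp_rot: [2.188, 2.25, 0.011]
contact_force: [1.9, -0.2, -5.6]
opening: 0.038
grasp_force: 62.3
time_s: 28.32
eef_pos: [0.6233, 0.2509, 0.1848]
tcp_rot: [2.196, 2.246, 0.0]
contact_force: [-0.7, 0.7, -4.9]
opening: 0.0379
grasp_force: 62.4
time_s: 28.73
eef_pos: [0.6202, 0.2525, 0.1347]
tcp_rot: [-2.192, -2.249, 0.003]
contact_force: [-0.6, -0.2, -4.7]
opening: 0.038
grasp_force: 62.4
[0.62123639 0.25276222 0.13575235]
```

View pics/w10.png

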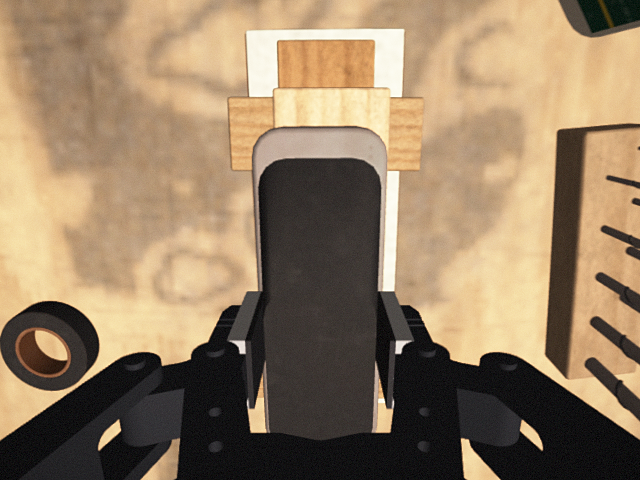

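The plane is held level, sole far end at row 128 (253–385), centre column about 319. The short board's far edge is at (273,89)–(390,89), centre column 331.

```bash
python3 - <<'E'
from h import *
W=imaging.camera_params("wrist"); p=pose()[0]
print(p,"short far",plane(W,[(273,89),(390,89)],.084).round(4))
print("sole far",plane(W,[(320,127),(253,165),(386,165)],p[2]-.0364+.006).round(4))
print("spA",plane(W,[(229,97),(423,97)],.062).round(4),"long",plane(W,[(278,41),(375,41)],.03).round(4))
E
```

```text
[0.62123639 0.25276222 0.13575235] short far [[0.6003 0.3317 0.084 ]
 [0.6449 0.3328 0.084 ]]
sole far [[0.6186 0.3187 0.1054]
 [0.5955 0.3052 0.1054]
 [0.6419 0.3064 0.1054]]
spA [[0.5789 0.329  0.062 ]
 [0.6628 0.3312 0.062 ]] long [[0.5971 0.3568 0.03  ]
 [0.6444 0.358  0.03  ]]
```

```bash

python3 -m creep '[{"x":-0.1,"y":0.35,"z":0.5,"ax":0,"ay":0,"az":0,"grip":1},{"x":0,"y":0,"z":0.4,"ax":0,"ay":0,"az":0,"grip":1},{"x":0,"y":0,"z":0.3,"ax":0,"ay":0,"az":0,"grip":1},{"x":0,"y":0,"z":0.1,"ax":0,"ay":0,"az":0,"grip":1},{"x":0,"y":0,"z":0,"ax":0,"ay":0,"az":0,"grip":1}]'
```

```text
time_s: 29.2
eef_pos: [0.6247, 0.2512, 0.1219]
tcp_rot: [-2.193, -2.249, 0.001]
contact_force: [0.1, 1.0, -5.1]
opening: 0.0378
grasp_force: 62.4
```

```bash

python3 -m creep '[{"x":0,"y":0,"z":0.1,"ax":0,"ay":0,"az":0,"grip":1},{"x":0,"y":0,"z":0.05,"ax":0,"ay":0,"az":0,"grip":1},{"x":0,"y":0,"z":0,"ax":0,"ay":0,"az":0,"grip":1}]'
```

```text
time_s: 29.45
eef_pos: [0.625, 0.2513, 0.1207]
tcp_rot: [-2.193, -2.249, 0.0]
contact_force: [-1.1, -0.2, -5.4]
opening: 0.0382
grasp_force: 62.4
```

```bash

python3 -m creep '[{"x":0,"y":0,"z":0.1,"ax":0,"ay":0,"az":0,"grip":1},{"x":0,"y":0,"z":0.05,"ax":0,"ay":0,"az":0,"grip":1},{"x":0,"y":0,"z":0,"ax":0,"ay":0,"az":0,"grip":1}]'
```

```text
time_s: 29.7
eef_pos: [0.6251, 0.2514, 0.1205]
tcp_rot: [2.193, 2.249, 0.001]
contact_force: [-2.8, -1.1, 4.6]
opening: 0.0378
grasp_force: 63.9
```

Contact: the force went from −5.4 to +4.6 N. Release, rise and look once more.

```bash

python3 -m creep '[{"x":0,"y":0,"z":0,"ax":0,"ay":0,"az":0,"grip":-1},{"x":0,"y":0,"z":0,"ax":0,"ay":0,"az":0,"grip":-1},{"x":0,"y":0,"z":0,"ax":0,"ay":0,"az":0,"grip":-1},{"x":0,"y":0,"z":-1,"ax":0,"ay":0,"az":0,"grip":-1},{"x":0,"y":0,"z":-3,"ax":0,"ay":0,"az":0,"grip":-1}]'
python3 -m creep '[{"x":0,"y":0,"z":-4,"ax":0,"ay":0,"az":0,"grip":-1},{"x":0,"y":0,"z":-4,"ax":0,"ay":0,"az":0,"grip":-1},{"x":0,"y":0,"z":-3,"ax":0,"ay":0,"az":0,"grip":-1},{"x":0,"y":0,"z":0,"ax":0,"ay":0,"az":0,"grip":-1},{"x":0,"y":0,"z":0,"ax":0,"ay":0,"az":0,"grip":-1}]'
python3 - <<'E'
from h import *
P,a=view("wrist","pics/w11.png"); P,b=view("side","pics/s11.png")
a=a[:,100:500]; b=cv2.resize(b[240:420,140:340],(400,360)); b=cv2.copyMakeBorder(b,0,120,0,0,0)
cv2.imwrite("pics/m11.png",np.hstack([a,b]))
E
```

```text
time_s: 30.12
eef_pos: [0.6221, 0.2505, 0.1557]
tcp_rot: [-2.191, -2.246, 0.012]
contact_force: [-0.8, -0.0, -0.6]
opening: 0.0854
grasp_force: 0.0
time_s: 30.53
eef_pos: [0.6267, 0.2519, 0.273]
tcp_rot: [2.191, 2.247, 0.009]
contact_force: [-0.1, -0.4, -0.5]
opening: 0.0856
grasp_force: 0.0
```

View pics/m11.png

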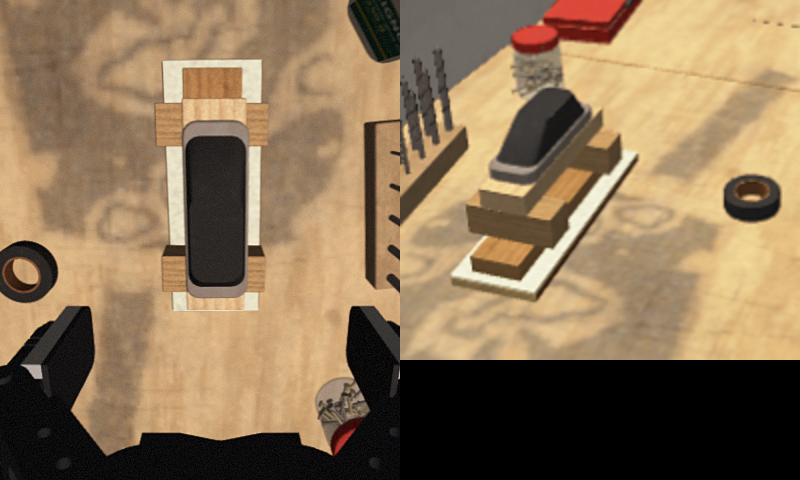

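The stack is complete and upright in both views. Sole rows are 120–298, board ends about 98 and 309. A quick check of the centring:

```bash
python3 - <<'E'
from h import *
W=imaging.camera_params("wrist")
print("sole",plane(W,[(316,120),(318,298)],.09).round(4))
print("short",plane(W,[(314,98),(317,309)],.084).round(4))
print("spB",plane(W,[(262,263),(365,263),(262,292),(365,291)],.062).round(4))
E
```

```text
sole [[0.619  0.3167 0.09  ]
 [0.6234 0.1868 0.09  ]]
short [[0.6173 0.3311 0.084 ]
 [0.6229 0.1748 0.084 ]]
spB [[0.5777 0.2037 0.062 ]
 [0.6607 0.2058 0.062 ]
 [0.5774 0.1783 0.062 ]
 [0.662  0.1814 0.062 ]]
```

```bash
python3 -c "
from bench import r
print(r.job_done())"
```

```text
the job is handed in; nothing more can be done
None
```

The stack is finished and handed in at about 31 s of the 122 s allowed, in the order asked: long board, two spacers about 12 cm apart, short board, block plane on top centred to within about 2 mm lengthwise.

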